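Seat the bearing block and thread the guide rod

TASK

Set the loose bearing block with the rectangular foot fully down into the empty nest of the fixture, its bore in line with the bolted bearing, and let go of it. Then take the guide rod by its square grip and thread it, tapered nose first, through the bolted bearing and on through the block in the nest until the whole nose stands out beyond the far side, with the square grip still clear of the bolted bearing. Finish while still holding the rod there in the gripper, without leaning hard on the bearings, and leave the round-footed bearing block and the screw jar where they stand.

Things in the scene. Friction and masses are not known exactly. Their poses are not given: they have to be found in the camera images.
- fixture: Dark steel base plate, 100 (x) x 190 (y) x 20 mm, fixed; origin: centre of its underside on the bench, z up. At y = -55 mm a bolted aluminium bearing: upright 44 (x) x 28 (y) mm, top 74 mm above the bench, bore 15 mm in diameter along y, axis at x = 0, 50 mm above the bench. At y = +55 mm an empty rectangular nest. The rod enters from the -y side and goes towards +y.
- near_bore (a point): Centre of the bore's mouth on the outer (-y) face of the bolted bearing, where the rod enters; axes as the fixture's (+y = the way the rod goes).
- far_bore (a point): Where the far (+y) face of the seated block crosses the bore axis: 138 mm along +y from near_bore, same height; the rod's nose must come out beyond it. Axes as the fixture's.
- nest (a point): Centre of the nest's floor, 10 mm above the bench; the nest is 72.5 (x) x 42.5 (y) mm and 10 mm deep in the plate's top (20 mm above the bench). Axes as the fixture's.
- bearing_rect: Loose aluminium bearing block, 0.25 kg, standing at either of two places: foot 70 (x) x 40 (y) x 12 mm, lowest 3 mm set in 1.5 mm all round; upright 44 (x) x 28 (y) mm above it, top 64 mm above the underside; bore 15 mm along y, 40 mm up. Origin: centre of the underside, z up. Fits the nest either way round; grasp its 44 mm width above the foot.
- bearing_round: The other bearing block, same upright but a round foot 80 mm in diameter and 12 mm high; it does not fit and stays where it is. Origin at the centre of the underside.
- rod: Guide rod, 0.3 kg, lying level on the bench on its square steel grip 70 (x) x 28 x 28 mm; origin: centre of the grip's underside, the rod's axis 14 mm above it, z up. From the grip's +x end a round shaft 12 mm in diameter sticks out 185 mm along +x, its last 14 mm tapered to 6 mm. Centre of mass 14 mm along +x from the middle of the grip.
- rod_nose (a point): The tip of the rod's tapered nose, on the rod's axis, 220 mm along +x from the middle of the grip; axes as the rod's.
- rod_shoulder (a point): The rod's axis at the +x end face of the square grip, 35 mm from the middle of the grip, where the shaft begins; axes as the rod's.
- screw_jar: Bystander: closed jar of screws, 63 mm in diameter, 92 mm high, loose; stays where it is. Origin at the centre of the underside.

How it is judged:
By the outcome, as a careful person would: the job done as asked, in the order asked, and still so for the second after the job is handed in, while the arm keeps its last pose, push and grip.
It also fails if it takes over 61 s, if anything falls off the work surface, if the arm or the gripper's body presses on something with over 40 N, if the wrist force passes 120 N, or if a joint passes its speed limit or range.

ROBOT

A 6-joint arm with a two-finger parallel gripper is mounted at the origin on a cart in front of the work surface, level with it; the furniture and walls round the work are solid. World frame = base frame: x ahead of the robot, y to its left, z up, the work surface at z = 0. Lengths are in m, angles in degrees, forces in N, time in s.
With the tool pointing down it reaches from about 0.375 to 0.9 m from the base axis. Payload 3.1 kg.
Tool frame: the origin (TCP) lies at the very end of the fingers, on their centre line; the grasp point (between the pads) lies 19 mm behind it; z points along the fingers, y is the line along which they close (so a half turn about z gives the same grasp; the last joint's range is limited). The gripper opens to 87 mm and grips with 3 to 60 N. Pads are 19 mm wide; open, the fingers measure 117 mm over their backs; the gripper's body (75 mm by 190 mm) begins 51 mm behind the grasp point.
Start: joints at [-73.883, 30.224, 82.088, -0, 67.689, -10.227], TCP at [0.277, -0.56, 0.223] pointing down, gripper open.
Joint ranges: [-176.69, 176.69], [-43.24, 126.21], [12.49, 139.97], [-82, 262], [0, 151.66], [-163.58, 163.58]. Speed limits (degrees/s): [159.86, 159.86, 180, 180, 180, 180].

INTERFACE

Orientations are given as a 3x3 rotation matrix whose columns are the frame's x, y, z axes.
In Python, from rig import bot gives the robot as it stands.
- The arm moves only by the tool move_arm, never from a script. Its argument "increments" is a list of rows, each an object with "xyz": the shift along the tool's x, y, z in mm, a list of three; "roll": the turn about the tool's z in rad; "grip": the opening in per cent of the stroke, from 0 (shut) to 100 (fully open). A call has 1 to 5 rows; each row shifts and turns the commanded pose from where the row before left it, along the tool's axes as they then stand; what a row does not reach is not made up. A row lasts 1/12 s, in which the tool goes at most 41.7 mm and 7.16 degrees, less where a joint would pass 70% of its speed; a pose out of reach is approached as far as the arm can. A call is refused whole if a number of a shift passes 41.7 or a number of a turn 0.125, either way. A call with a gripper value outside its range is refused whole. The fingers move at their own pace and stop on an object; the grip force is fixed at half the most. Time passes only in rows, so rows that do not move let the fingers close. It gives the time, the measured TCP pose, the force, the opening and the grip force at its end, in the units of the state.
- bot.read_state(): the state, without advancing time (a new reading comes with each control period).
- bot.capture(name): name is "scene" or "top"; returns (picture, depth): 480x640x3 uint8, red, green, blue; 480x640 float32, m along the optical axis (not along the pixel's ray), 0 where there is no reading.
- bot.camera_model(name): a dict with "intrinsics" (3x3 intrinsics, pixels), "D" ([k1, k2, p1, p2, k3] as OpenCV has them; the pictures are not rectified), "rvec" (rotation vector, rad) and "tvec" (3), from world to camera coordinates, as OpenCV has them. Camera axes: x right, y down, z forward; pixel columns grow to the right and rows downward; lengths in m; the calibration is good to about 2 mm. A picture is of the moment at which its call begins. camera_model takes no time and is no camera call.
- bot.hand_in(): hands the job in; it is judged then, once.
Trained networks look in the newest picture that a camera, given by its name, has taken for a name from the list of things; names that differ only in an ending like _2 or _b are one class to them, and where a whole thing is asked for, a point or a joint stands for the part that bears it (a point fixed in the world has none). Each returns a list of dicts, best first, with "conf" (0 to 1); they miss things now and then, are a little off and sometimes report something else, mostly with a low value. They report only what shows in the picture. A call takes as long as a camera call.
- bot.spot_in(label, camera): "at" ([x, y, z] in m, in the coordinates of the camera as it stood for that picture, good to about 4 mm: the middle of the surface that is visible of it).
- bot.trace(label, camera): "mask" (480x640 bool, what is visible of it).
The state is a dict: "time_s": time; "joint_positions": joint angles; "qvel": joint speeds; "tau": joint torques, N m; "position": TCP position; "tcp_rot": TCP orientation; "force": force on the tool from outside, world axes, zero at the start; "moment": the same for the moment, N m; "opening": opening from 0.0 (shut) to 1.0 (fully open); "grasp_force": force on a finger pad.
Only numpy, scipy, OpenCV 4.12 (cv2) and the standard library are available. Lean on these libraries where they do the work, as an engineer would, in place of code of your own. Each camera call takes 0.05 s, during which the arm holds its last target. There are 200 camera calls.

## Working session

There is one attempt and no reset: what is moved stays moved. The work goes in short steps, Python scripts to look and compute and a tool call to move; the robot and the scene stay as the last step left them, time stands still between calls to the robot, and variables do not carry over. Pictures are saved under pics/ and viewed, at most 10 in all, crops included, and the job is handed in when it is done.

Besides the shell and the picture viewer there is one more tool, called after "Request:" in YAML: its name, and indented under it one key for each argument. move_arm: Moves the arm, as the interface text tells. Its arguments: {"type":"object","properties":{"increments":{"type":"array"}},"required":["increments"]}

```bash
ls; mkdir -p pics; cat > h.py <<'E'
import numpy as np, cv2
from rig import bot
def cam(n):
    m=bot.camera_model(n); R=cv2.Rodrigues(np.array(m["rvec"],float))[0]
    return np.array(m["intrinsics"],float),np.array(m["D"],float),R,np.array(m["tvec"],float).ravel()
def cloud(n,depth,mask=None):
    K,D,R,t=cam(n); v,u=np.nonzero((depth>0)&(mask if mask is not None else True))
    p=cv2.undistortPoints(np.stack([u,v],1).astype(np.float64)[:,None],K,D)[:,0]
    z=depth[v,u][:,None]; c=np.hstack([p*z,z])
    return (c-t)@R, np.stack([u,v],1)
def save(n,img): cv2.imwrite("pics/"+n+".png",img[:,:,::-1])
E
python3 - <<'E'
from h import *
s=bot.read_state(); print(s["time_s"],s["position"],s["force"],s["opening"])
out={}
for n in ["scene","top"]:
    im,d=bot.capture(n); save(n+"0",im); out[n]=im; out[n+"d"]=d
    K,D,R,t=cam(n); print(n,K[0,0],"cam at",-R.T@t, "axis",R[2])
    for l in ["fixture","bearing_rect","bearing_round","rod","screw_jar"]:
        r=bot.spot_in(l,n)
        print(n,l,[(round(x["conf"],2),np.round((np.array(x["at"])-t)@R,3).tolist()) for x in r[:3]])
        m=bot.trace(l,n)
        if m: out[n+l]=m[0]["mask"]
np.savez("a.npz",**out)
E
```

```text
pics
0.0 [ 0.27717092 -0.5593685   0.22156934] [-0.51302256 -0.1654864  -0.41894076] 0.9996815927085124
scene 604.4147636094076 cam at [-0.03046894  1.22032611  0.64816903] axis [ 0.42089558 -0.82753897 -0.37151872]
scene fixture [(0.79, [0.585, 0.127, 0.021]), (0.39, [0.618, 0.332, 0.024])]
scene bearing_rect [(0.62, [0.486, 0.347, 0.031])]
scene bearing_round [(0.55, [0.62, 0.337, 0.023])]
scene rod [(0.86, [0.482, -0.335, 0.021])]
scene screw_jar [(0.92, [0.709, -0.177, 0.057])]
top 621.3930100741275 cam at [ 0.40945653 -0.04362151  1.45803955] axis [ 1.27420055e-01  8.46386430e-04 -9.91848483e-01]
top fixture [(0.77, [0.59, 0.119, 0.02]), (0.27, [0.485, -0.334, 0.02])]
top bearing_rect [(0.84, [0.493, 0.329, 0.049])]
top bearing_round [(0.76, [0.629, 0.316, 0.014])]
top rod [(0.94, [0.483, -0.333, 0.025])]
top screw_jar [(0.69, [0.711, -0.182, 0.09])]
```

View pics/scene0.png

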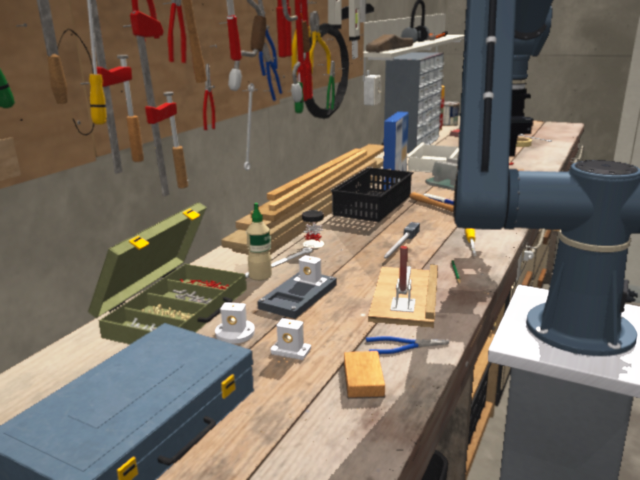

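View pics/top0.png

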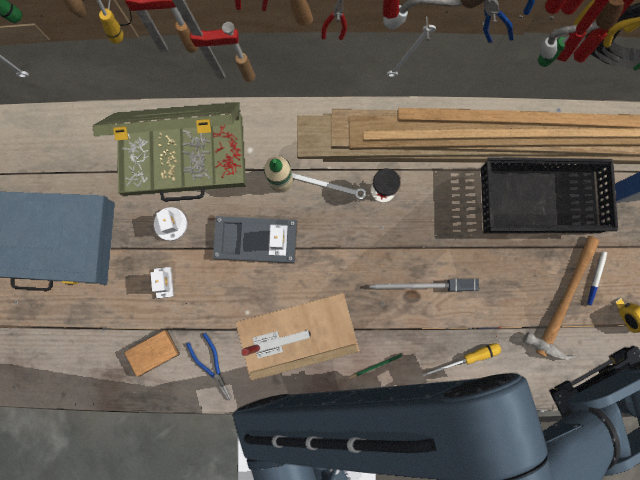

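The scene view shows the fixture at (297,292) with the bolted bearing at its far end, the round block at (233,318) and the rectangular one at (290,338). In the top view (+y left, +x up) the nest is at (227,237) and the bolted bearing at (278,240). The rectangular block is at (160,282). The rod's grip is at (463,285), with its nose pointing left (+y) at (365,287). Next come precise fits.

```bash
cat > m.py <<'E'
from h import *
a=np.load("a.npz")
def rect(p):
    (c,s,an)=cv2.minAreaRect((p[:,:2]*1000).astype(np.float32)); return np.round(c,1),np.round(s,1),round(an,2)
for n in ["scene","top"]:
    d=a[n+"d"]
    p,_=cloud(n,d); print(n)
    for l,box,zs in [("plate",(.5,.68,.0,.24),(.015,.025)),("bolted",(.5,.68,.0,.24),(.068,.08)),("nestfloor",(.5,.68,.0,.24),(.006,.0145)),
       ("rectTop",(.42,.56,.27,.40),(.058,.070)),("rectFoot",(.42,.56,.27,.40),(.008,.016)),
       ("roundTop",(.56,.70,.27,.40),(.058,.070)),("grip",(.44,.53,-.40,-.25),(.022,.035)),("shaft",(.44,.53,-.31,-.08),(.012,.03))]:
        q=p[(p[:,0]>box[0])&(p[:,0]<box[1])&(p[:,1]>box[2])&(p[:,1]<box[3])&(p[:,2]>zs[0])&(p[:,2]<zs[1])]
        if len(q)>8:
            print(l,len(q),"mean",np.round(q.mean(0)*1000,1),"med z",round(np.median(q[:,2])*1000,1),*rect(q))
s=bot.read_state(); print(np.round(s["tcp_rot"],4))
E
python3 m.py
python3 - <<'E'
import cv2
im=cv2.imread('pics/top0.png')
A=cv2.resize(im[195:310,130:310],None,fx=4,fy=4,interpolation=cv2.INTER_CUBIC)
cv2.imwrite('pics/crop1.png',A)
E
```

```text
scene
plate 1328 mean [592.4 132.7  20.9] med z 21.3 [597.  119.8] [198.3 104.2] 87.61
bolted 145 mean [592.1  68.5  74.1] med z 74.8 [593.9  66.9] [33.3 49.1] 84.17
nestfloor 465 mean [586.3 164.7  10.8] med z 11.2 [596.5 119.3] [136.9 217.8] 8.57
rectTop 254 mean [493.5 339.   64.3] med z 65.0 [495.8 335. ] [46.9 33.2] 4.79
rectFoot 255 mean [487.5 345.8  12.8] med z 13.2 [494.9 338.1] [71.  41.7] 8.55
roundTop 220 mean [633.3 326.4  64.1] med z 64.9 [634.9 325.1] [45.7 36.4] 19.31
grip 115 mean [ 485.6 -354.8   28.4] med z 29.0 [ 487.  -327.9] [141.5  28.8] 89.63
shaft 153 mean [ 479.7 -202.    19.1] med z 19.2 [ 478.8 -192.5] [ 36.6 232. ] 10.41
top
plate 2361 mean [592.2 114.6  20.1] med z 20.1 [593.3 119.4] [191.7 101.1] 86.91
bolted 238 mean [590.   63.8  74.2] med z 74.2 [590.3  63.9] [27.9 44.5] 88.33
nestfloor 725 mean [591.2 152.7  10. ] med z 9.9 [589.2 119.6] [237.9 178.1] 89.92
rectTop 248 mean [492.5 334.4  64.2] med z 64.3 [493.  334.1] [44.4 32.2] 7.71
rectFoot 175 mean [489.3 329.5  12.1] med z 12.1 [488.4 328.7] [128.1 126.5] 4.27
roundTop 221 mean [632.3 322.5  63.9] med z 63.8 [632.7 323.1] [45.2 28.5] 17.61
grip 392 mean [ 484.6 -359.8   28.2] med z 28.3 [ 485.5 -326.8] [145.5  28.3] 89.52
shaft 385 mean [ 477.4 -205.9   19.1] med z 19.0 [ 466.9 -194.1] [ 54.2 233.1] 13.04
[[ 0.8961  0.4438 -0.    ]
 [ 0.4438 -0.8961  0.    ]
 [-0.     -0.     -1.    ]]
```

View pics/crop1.png

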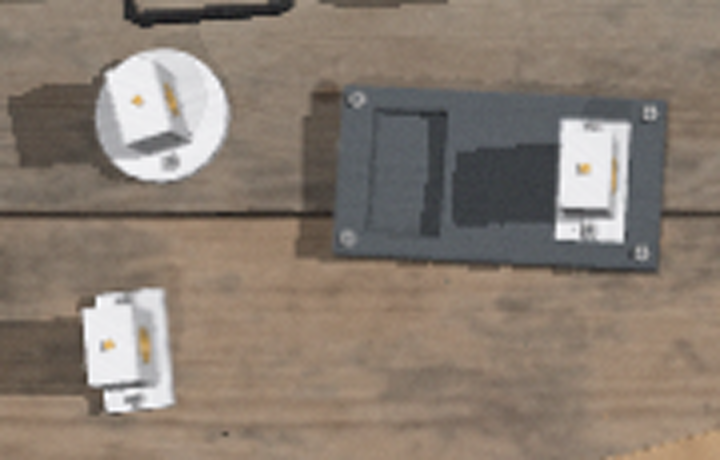

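The crop confirms that the rectangular block is the lower-left one and shows the fixture yawed about -3°. I'll check how tall things are along the path, then move.

```bash
python3 - <<'E'
from h import *
a=np.load("a.npz")
for n in ["scene","top"]:
    p,uv=cloud(n,a[n+"d"])
    for b in [(.3,.48,-.1,.25),(.3,.48,.25,.45),(.48,.56,-.1,.3),(.3,.45,-.5,-.1),(.45,.8,-.5,-.3),(.64,.75,0,.2)]:
        q=p[(p[:,0]>b[0])&(p[:,0]<b[1])&(p[:,1]>b[2])&(p[:,1]<b[3])&(p[:,2]<.3)]
        if len(q): i=q[:,2].argmax(); print(n,b,np.round(q[i],3),np.round(np.percentile(q[:,2],[95,99]),3))
E
```

```text
scene (0.3, 0.48, -0.1, 0.25) [0.344 0.123 0.174] [0.077 0.158]
scene (0.3, 0.48, 0.25, 0.45) [0.472 0.341 0.068] [0.03  0.056]
scene (0.48, 0.56, -0.1, 0.3) [0.556 0.208 0.026] [0.021 0.023]
scene (0.3, 0.45, -0.5, -0.1) [ 0.352 -0.108  0.038] [0.017 0.03 ]
scene (0.45, 0.8, -0.5, -0.3) [ 0.799 -0.458  0.107] [0.087 0.096]
scene (0.64, 0.75, 0, 0.2) [0.738 0.063 0.195] [0.155 0.182]
top (0.3, 0.48, -0.1, 0.25) [0.34  0.119 0.175] [0.066 0.083]
top (0.3, 0.48, 0.25, 0.45) [0.474 0.326 0.071] [0.029 0.048]
top (0.48, 0.56, -0.1, 0.3) [0.556 0.062 0.031] [0.02  0.025]
top (0.3, 0.45, -0.5, -0.1) [ 0.346 -0.109  0.042] [0.018 0.03 ]
top (0.45, 0.8, -0.5, -0.3) [ 0.799 -0.38   0.109] [0.087 0.101]
top (0.64, 0.75, 0, 0.2) [0.734 0.062 0.199] [0.139 0.174]
```

Request:
move_arm:
  increments:
    - {"xyz":[0,0,0],"roll":-0.1224,"grip":100}
    - {"xyz":[0,0,0],"roll":-0.1224,"grip":100}
    - {"xyz":[0,0,0],"roll":-0.1224,"grip":100}
    - {"xyz":[0,0,0],"roll":-0.1224,"grip":100}
    - {"xyz":[0,0,0],"roll":-0.1224,"grip":100}

```text
time_s: 1.52
position: [0.2774, -0.5601, 0.2226]
tcp_rot: [[0.473, 0.881, 0.0], [0.881, -0.473, -0.0], [-0.0, 0.0, -1.0]]
force: [0.4, -0.2, 0.2]
opening: 1.001
grasp_force: 0.0
```

Request:
move_arm:
  increments:
    - {"xyz":[0,0,0],"roll":-0.1224,"grip":100}
    - {"xyz":[0,0,0],"roll":-0.1224,"grip":100}
    - {"xyz":[0,0,0],"roll":-0.1224,"grip":100}
    - {"xyz":[0,0,0],"roll":-0.1224,"grip":100}
    - {"xyz":[0,0,0],"roll":-0.1224,"grip":100}

```text
time_s: 1.93
position: [0.2774, -0.56, 0.2225]
tcp_rot: [[-0.119, 0.993, -0.0], [0.993, 0.119, 0.0], [0.0, 0.0, -1.0]]
force: [-0.4, -0.2, -0.4]
opening: 1.001
grasp_force: 0.0
```

Request:
move_arm:
  increments:
    - {"xyz":[25,30,-4],"roll":0,"grip":100}
    - {"xyz":[25,30,-4],"roll":0,"grip":100}
    - {"xyz":[25,30,-4],"roll":0,"grip":100}
    - {"xyz":[25,30,-4],"roll":0,"grip":100}
    - {"xyz":[25,30,-4],"roll":0,"grip":100}

```text
time_s: 2.35
position: [0.4132, -0.4176, 0.2428]
tcp_rot: [[-0.112, 0.994, 0.0], [0.994, 0.112, -0.0], [-0.0, 0.0, -1.0]]
force: [0.3, 0.3, 0.2]
opening: 1.0
grasp_force: 0.0
```

Request:
move_arm:
  increments:
    - {"xyz":[36.9,8.3,0],"roll":0,"grip":100}
    - {"xyz":[36.9,8.3,0],"roll":0,"grip":100}
    - {"xyz":[36.9,8.3,0],"roll":0,"grip":100}
    - {"xyz":[36.9,8.3,0],"roll":0,"grip":100}
    - {"xyz":[36.9,8.3,0],"roll":0,"grip":100}

```text
time_s: 2.77
position: [0.4328, -0.2292, 0.2427]
tcp_rot: [[-0.112, 0.994, 0.0], [0.994, 0.112, -0.0], [-0.0, 0.0, -1.0]]
force: [0.6, 1.1, -0.2]
opening: 0.999
grasp_force: 0.0
```

Request:
move_arm:
  increments:
    - {"xyz":[36.9,8.3,0],"roll":0,"grip":100}
    - {"xyz":[36.9,8.3,0],"roll":0,"grip":100}
    - {"xyz":[36.9,8.3,0],"roll":0,"grip":100}
    - {"xyz":[36.9,8.3,0],"roll":0,"grip":100}
    - {"xyz":[36.9,8.3,0],"roll":0,"grip":100}

```text
time_s: 3.18
position: [0.4532, -0.0412, 0.2429]
tcp_rot: [[-0.112, 0.994, 0.001], [0.994, 0.112, -0.0], [-0.0, 0.001, -1.0]]
force: [0.1, 0.4, 0.5]
opening: 0.996
grasp_force: 0.0
```

Request:
move_arm:
  increments:
    - {"xyz":[36.9,8.3,0],"roll":0,"grip":100}
    - {"xyz":[36.9,8.3,0],"roll":0,"grip":100}
    - {"xyz":[36.9,8.3,0],"roll":0,"grip":100}
    - {"xyz":[36.9,8.3,0],"roll":0,"grip":100}
    - {"xyz":[36.9,8.3,0],"roll":0,"grip":100}

```text
time_s: 3.6
position: [0.4736, 0.147, 0.2429]
tcp_rot: [[-0.113, 0.994, 0.001], [0.994, 0.113, -0.0], [-0.0, 0.001, -1.0]]
force: [0.4, -1.3, -0.1]
opening: 0.997
grasp_force: 0.0
```

Request:
move_arm:
  increments:
    - {"xyz":[36.9,8.3,0],"roll":0,"grip":100}
    - {"xyz":[36.9,8.3,0],"roll":0,"grip":100}
    - {"xyz":[36.9,8.3,0],"roll":0,"grip":100}
    - {"xyz":[36.9,8.3,0],"roll":0,"grip":100}
    - {"xyz":[36.9,8.3,0],"roll":0,"grip":100}

```text
time_s: 4.02
position: [0.4939, 0.3351, 0.2427]
tcp_rot: [[-0.113, 0.994, 0.0], [0.994, 0.113, -0.0], [-0.0, 0.0, -1.0]]
force: [0.2, -0.8, 0.1]
opening: 1.003
grasp_force: 0.0
```

Request:
move_arm:
  increments:
    - {"xyz":[0,0,0],"roll":0,"grip":100}

```text
time_s: 4.1
position: [0.4948, 0.3396, 0.2428]
tcp_rot: [[-0.118, 0.993, 0.003], [0.993, 0.118, 0.005], [0.004, 0.004, -1.0]]
force: [0.6, -0.4, 0.3]
opening: 0.999
grasp_force: 0.0
```

Request:
move_arm:
  increments:
    - {"xyz":[0,0,35],"roll":0,"grip":100}
    - {"xyz":[0,0,35],"roll":0,"grip":100}
    - {"xyz":[0,0,35],"roll":0,"grip":100}
    - {"xyz":[0,0,30],"roll":0,"grip":100}
    - {"xyz":[0,0,10],"roll":0,"grip":100}

```text
time_s: 4.52
position: [0.491, 0.3314, 0.0932]
tcp_rot: [[-0.113, 0.994, -0.008], [0.994, 0.113, -0.004], [-0.003, -0.008, -1.0]]
force: [-1.1, -0.6, 0.1]
opening: 0.997
grasp_force: 0.0
```

Request:
move_arm:
  increments:
    - {"xyz":[0,0,0],"roll":0,"grip":100}
    - {"xyz":[0,0,0],"roll":0,"grip":100}

```text
time_s: 4.68
position: [0.4946, 0.333, 0.098]
tcp_rot: [[-0.112, 0.994, 0.0], [0.994, 0.112, 0.0], [0.0, 0.0, -1.0]]
force: [0.4, 1.5, -0.5]
opening: 1.002
grasp_force: 0.0
```

Request:
move_arm:
  increments:
    - {"xyz":[0,0,25],"roll":0,"grip":100}
    - {"xyz":[0,0,25],"roll":0,"grip":100}
    - {"xyz":[0,0,15],"roll":0,"grip":100}
    - {"xyz":[0,0,7],"roll":0,"grip":100}
    - {"xyz":[0,0,0],"roll":0,"grip":100}

```text
time_s: 5.1
position: [0.4947, 0.3332, 0.0261]
tcp_rot: [[-0.113, 0.994, 0.001], [0.994, 0.113, 0.0], [0.0, 0.001, -1.0]]
force: [0.4, -0.2, -0.1]
opening: 0.998
grasp_force: 0.0
```

Request:
move_arm:
  increments:
    - {"xyz":[0,0,0],"roll":0,"grip":60}
    - {"xyz":[0,0,0],"roll":0,"grip":55}
    - {"xyz":[0,0,0],"roll":0,"grip":50}
    - {"xyz":[0,0,0],"roll":0,"grip":40}
    - {"xyz":[0,0,0],"roll":0,"grip":30}

```text
time_s: 5.52
position: [0.4945, 0.3333, 0.0264]
tcp_rot: [[-0.113, 0.994, 0.001], [0.994, 0.113, 0.001], [0.0, 0.001, -1.0]]
force: [-0.2, -0.3, 0.8]
opening: 0.709
grasp_force: 0.0
```

Request:
move_arm:
  increments:
    - {"xyz":[0,0,0],"roll":0,"grip":0}
    - {"xyz":[0,0,0],"roll":0,"grip":0}
    - {"xyz":[0,0,0],"roll":0,"grip":0}
    - {"xyz":[0,0,0],"roll":0,"grip":0}
    - {"xyz":[0,0,0],"roll":0,"grip":0}

```text
time_s: 5.93
position: [0.4945, 0.3332, 0.0257]
tcp_rot: [[-0.113, 0.994, 0.001], [0.994, 0.113, 0.0], [0.0, 0.001, -1.0]]
force: [0.7, 0.1, 1.5]
opening: 0.503
grasp_force: 30.0
```

```bash
python3 - <<'E'
from h import *
a=np.load("a.npz"); out={}
for n in ["scene","top"]:
    im,d=bot.capture(n); save(n+"1",im); out[n]=im; out[n+"d"]=d
    for k,dd in [("before",a[n+"d"]),("after",d)]:
        p,uv=cloud(n,dd)
        q=p[(p[:,0]>.44)&(p[:,0]<.56)&(p[:,1]>.29)&(p[:,1]<.40)]
        f=q[(q[:,2]>.004)&(q[:,2]<.0165)]
        if len(f)>20: print(n,k,"foot",len(f),cv2.minAreaRect((f[:,:2]*1000).astype(np.float32)))
        g=q[(q[:,2]>.016)&(q[:,2]<.06)&(q[:,1]>.34)&(abs(q[:,0]-.4925)<.018)]
        if len(g)>10: c=np.polyfit(g[:,0]-.4945,g[:,1],1); print(n,k,"face y",len(g),c, np.degrees(np.arctan(c[0])))
np.savez("b.npz",**out)
i0=cv2.imread("pics/scene0.png")[310:375,250:330]; i1=cv2.imread("pics/scene1.png")[310:375,250:330]
j0=cv2.imread("pics/top0.png")[250:315,130:210]; j1=cv2.imread("pics/top1.png")[250:315,130:210]
cv2.imwrite("pics/crop2.png",cv2.resize(np.vstack([np.hstack([i0,i1]),np.hstack([j0,j1])]),None,fx=4.5,fy=4.5,interpolation=cv2.INTER_CUBIC))
E
```

```text
scene before foot 368 ((501.43206787109375, 345.3990783691406), (117.00582122802734, 106.44400787353516), 6.912646293640137)
scene before face y 319 [0.09405334 0.34845635] 5.373053511345787
scene after foot 387 ((497.9342956542969, 348.40618896484375), (111.5328598022461, 108.94078826904297), 5.184504985809326)
scene after face y 326 [0.11270671 0.34880431] 6.430481977649374
top before foot 376 ((500.62164306640625, 345.121826171875), (109.33285522460938, 119.1326904296875), 89.61927032470703)
top after foot 131 ((499.4444274902344, 308.8641662597656), (116.2120590209961, 35.60214614868164), 1.2453299760818481)
```

View pics/crop2.png

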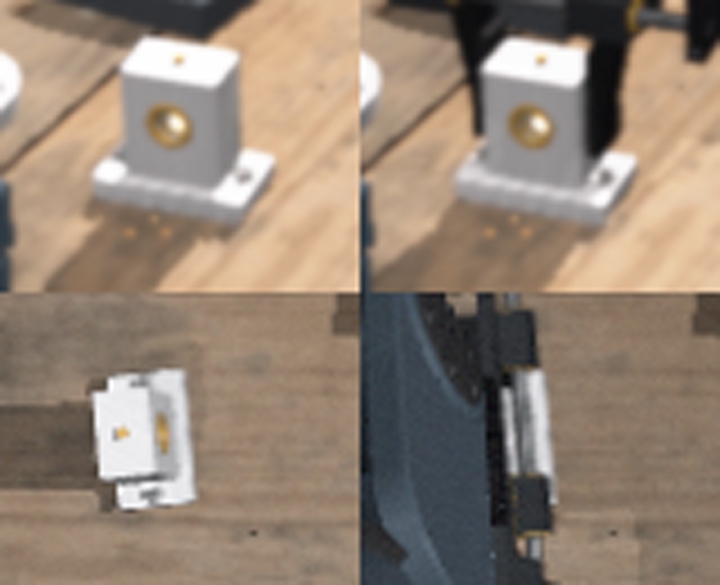

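The grasp is good: the foot shows below the fingers and the face yaw of 6.4° matches the tool's. Next I'll work out the nest relative to the block, using the same camera for both so that calibration errors cancel.

```bash
python3 - <<'E'
from h import *
a=np.load("a.npz"); b=np.load("b.npz")
p,_=cloud("scene",a["scened"])
def fit(q,n):
    for _ in range(4):
        c=np.polyfit(q[:,0],q[:,1],1); r=q[:,1]-np.polyval(c,q[:,0]); q=q[abs(r)<max(.0025,2*r.std()*.0+.0025)]
    return c,len(q)
# bolted +y face: expect y ~ .064+.014
q=p[(abs(p[:,0]-.592)<.018)&(abs(p[:,1]-.0785)<.008)&(p[:,2]>.036)&(p[:,2]<.070)]
q=q-[.592,0,0]; c,n=fit(q,0); print("bolted face",n,c,np.degrees(np.arctan(c[0])))
# plate +y side face
q=p[(abs(p[:,0]-.598)<.045)&(abs(p[:,1]-.215)<.012)&(p[:,2]>.004)&(p[:,2]<.017)]-[.598,0,0]
c,n=fit(q,0); print("plate +y face",n,c,np.degrees(np.arctan(c[0])))
# plate -x side face
q=p[(abs(p[:,0]-.545)<.012)&(abs(p[:,1]-.119)<.085)&(p[:,2]>.004)&(p[:,2]<.017)]
q=q[:,[1,0,2]]-[.119,0,0]; c,n=fit(q,0); print("plate -x face x at y=.119",n,c,np.degrees(np.arctan(c[0])))
# block: -x sides of foot and upright before
q=p[(abs(p[:,0]-.460)<.008)&(abs(p[:,1]-.330)<.016)&(p[:,2]>.003)&(p[:,2]<.011)]; q=q[:,[1,0,2]]-[.3347,0,0]
c,n=fit(q,0); print("foot -x face",n,c)
q=p[(abs(p[:,0]-.471)<.008)&(abs(p[:,1]-.330)<.013)&(p[:,2]>.017)&(p[:,2]<.060)]; q=q[:,[1,0,2]]-[.3347,0,0]
c,n=fit(q,0); print("upright -x face",n,c)
q=p[(abs(p[:,0]-.570)<.008)&(abs(p[:,1]-.064)<.013)&(p[:,2]>.036)&(p[:,2]<.070)]; q=q[:,[1,0,2]]-[.064,0,0]
c,n=fit(q,0); print("bolted -x face",n,c)
# foot shift before/after by template matching (scene)
I0=cv2.cvtColor(a["scene"],cv2.COLOR_RGB2GRAY); I1=cv2.cvtColor(b["scene"],cv2.COLOR_RGB2GRAY)
for nm,(r0,r1,c0,c1) in {"foot":(343,362,268,306),"front":(322,352,278,298)}.items():
    f=lambda I,m:np.float32(cv2.resize(I[r0-m:r1+m,c0-m:c1+m],None,fx=8,fy=8,interpolation=cv2.INTER_CUBIC))
    R=cv2.matchTemplate(f(I1,4),f(I0,0),cv2.TM_CCOEFF_NORMED); _,v,_,l=cv2.minMaxLoc(R); print(nm,v,(np.array(l)-32)/8)
# top: plate and bolted and nest rects
p,_=cloud("top",a["topd"])
for nm,z,bx in [("plate",(.018,.0225),(.52,.67,.0,.24)),("bolt",(.072,.077),(.55,.63,.03,.10)),("block",(.062,.067),(.45,.54,.29,.38)),("nest",(.006,.014),(.555,.635,.14,.20))]:
    q=p[(p[:,2]>z[0])&(p[:,2]<z[1])&(p[:,0]>bx[0])&(p[:,0]<bx[1])&(p[:,1]>bx[2])&(p[:,1]<bx[3])]
    print(nm,len(q),cv2.minAreaRect((q[:,:2]*1000).astype(np.float32)),q.mean(0)*1000)
E
```

```text
bolted face 113 [-0.04276593  0.07751436] -2.4488149709359863
plate +y face 138 [-0.04240648  0.21332174] -2.428257670370715
plate -x face x at y=.119 180 [0.05320046 0.54742616] 3.0452911764191937
foot -x face 10 [-0.16996007  0.45980138]
upright -x face 100 [-0.13183227  0.47363744]
bolted -x face 64 [0.01359963 0.57325909]
foot 0.9015356302261353 [0.625 0.5  ]
front 0.9930186867713928 [0.625 0.   ]
plate 1379 ((593.2625122070312, 119.36463165283203), (191.7396240234375, 100.86872100830078), 86.92729187011719) [592.67809946 114.54223113  20.218014  ]
bolt 139 ((590.3767700195312, 63.94053268432617), (45.23130416870117, 27.337329864501953), 0.24340766668319702) [591.56926039  63.89869214  74.50885854]
block 144 ((492.8163146972656, 335.6151123046875), (44.31472396850586, 29.39467430114746), 9.080577850341797) [491.66977275 335.21298407  64.39136373]
nest 450 ((596.3018798828125, 170.68748474121094), (52.986751556396484, 76.30923461914062), 87.41368865966797) [597.68915439 175.00211497  10.14647404]
```

Request:
move_arm:
  increments:
    - {"xyz":[0,0,-15],"roll":0,"grip":0}
    - {"xyz":[0,0,-30],"roll":0,"grip":0}
    - {"xyz":[0,0,-25],"roll":0,"grip":0}
    - {"xyz":[0,0,-10],"roll":0.0828,"grip":0}
    - {"xyz":[0,0,0],"roll":0.0828,"grip":0}

```text
time_s: 6.45
position: [0.4952, 0.3338, 0.1081]
tcp_rot: [[0.056, 0.998, 0.004], [0.998, -0.056, 0.002], [0.002, 0.004, -1.0]]
force: [0.0, 1.0, -3.1]
opening: 0.506
grasp_force: 30.0
```

Request:
move_arm:
  increments:
    - {"xyz":[-20,15,0],"roll":0,"grip":0}
    - {"xyz":[-30,20,0],"roll":0,"grip":0}
    - {"xyz":[-30,25,0],"roll":0,"grip":0}
    - {"xyz":[-30,25,0],"roll":0,"grip":0}
    - {"xyz":[-25,15,0],"roll":0,"grip":0}

```text
time_s: 6.87
position: [0.5887, 0.1908, 0.105]
tcp_rot: [[0.053, 0.999, 0.001], [0.999, -0.053, -0.0], [-0.0, 0.001, -1.0]]
force: [0.1, 0.2, -2.7]
opening: 0.505
grasp_force: 30.0
```

Request:
move_arm:
  increments:
    - {"xyz":[-14,9,0],"roll":0,"grip":0}
    - {"xyz":[-6.5,4.7,0],"roll":0,"grip":0}
    - {"xyz":[0,0,0],"roll":0,"grip":0}
    - {"xyz":[0,0,0],"roll":0,"grip":0}
    - {"xyz":[0,0,0],"roll":0,"grip":0}

```text
time_s: 7.28
position: [0.5979, 0.1731, 0.1051]
tcp_rot: [[0.051, 0.999, -0.002], [0.999, -0.051, 0.0], [0.0, -0.002, -1.0]]
force: [0.2, -0.9, -2.8]
opening: 0.504
grasp_force: 30.0
```

Request:
move_arm:
  increments:
    - {"xyz":[-1,2,10],"roll":0,"grip":0}
    - {"xyz":[0,0,20],"roll":0,"grip":0}
    - {"xyz":[0,0,15],"roll":0,"grip":0}
    - {"xyz":[0,0,5],"roll":0,"grip":0}
    - {"xyz":[0,0,0],"roll":0,"grip":0}

```text
time_s: 7.7
position: [0.5993, 0.1715, 0.0534]
tcp_rot: [[0.051, 0.999, -0.005], [0.999, -0.051, -0.0], [-0.001, -0.004, -1.0]]
force: [0.3, 0.1, -3.0]
opening: 0.507
grasp_force: 30.0
```

Request:
move_arm:
  increments:
    - {"xyz":[0,0,0],"roll":0,"grip":0}
    - {"xyz":[0,0,0],"roll":0,"grip":0}

```text
time_s: 7.87
position: [0.602, 0.1712, 0.0562]
tcp_rot: [[0.052, 0.999, 0.002], [0.999, -0.052, 0.0], [0.0, 0.002, -1.0]]
force: [-0.6, -0.1, -1.8]
opening: 0.503
grasp_force: 30.0
```

```bash
python3 - <<'E'
from h import *
im,d=bot.capture("scene"); save("scene2",im); s=bot.read_state(); P=np.array(s["position"]); print(P)
p,_=cloud("scene",d)
def fit(q):
    for _ in range(4):
        c=np.polyfit(q[:,0],q[:,1],1); r=q[:,1]-np.polyval(c,q[:,0]); q=q[abs(r)<.0025]
    return c,len(q)
q=p[(abs(p[:,0]-P[0])<.018)&(abs(p[:,1]-P[1]-.0145)<.008)&(p[:,2]>.046)&(p[:,2]<.090)]-[P[0],0,0]; print("block +y face",fit(q))
for k in range(20,100,8):
  q=p[(abs(p[:,0]-.598)<.045)&(abs(p[:,1]-.215)<.012)&(p[:,2]>.004)&(p[:,2]<.017)]-[.598,0,0]
print("plate +y face",fit(q))
q=p[(abs(p[:,0]-P[0]+.036)<.008)&(abs(p[:,1]-P[1])<.018)&(p[:,2]>.030)&(p[:,2]<.041)][:,[1,0,2]]-[P[1],0,0]; print("foot -x",len(q),fit(q) if len(q)>5 else 0)
q=p[(abs(p[:,0]-.545)<.012)&(abs(p[:,1]-.119)<.085)&(p[:,2]>.004)&(p[:,2]<.017)][:,[1,0,2]]-[.119,0,0]; print("plate -x",fit(q))
cv2.imwrite("pics/crop3.png",cv2.resize(cv2.imread("pics/scene2.png")[235:325,245:365],None,fx=6,fy=6,interpolation=cv2.INTER_CUBIC))
E
```

```text
[0.6021364  0.17110123 0.05648749]
block +y face (array([-0.07649334,  0.18696266]), 168)
plate +y face (array([-0.04985361,  0.21342158]), 134)
foot -x 25 (array([0.00686444, 0.56893177]), 23)
plate -x (array([0.05595465, 0.54747512]), 170)
```

View pics/crop3.png

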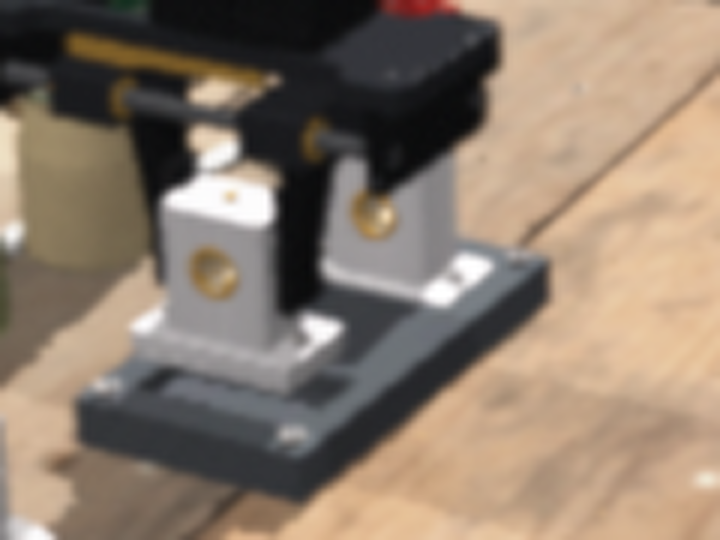

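Request:
move_arm:
  increments:
    - {"xyz":[0,0,0],"roll":0,"grip":0}
    - {"xyz":[0,0,0],"roll":0,"grip":0}
    - {"xyz":[0,0,0],"roll":0,"grip":0}
    - {"xyz":[0,0,0],"roll":0,"grip":0}

```text
time_s: 8.25
position: [0.6015, 0.1706, 0.0559]
tcp_rot: [[0.053, 0.999, 0.001], [0.999, -0.053, 0.0], [0.0, 0.001, -1.0]]
force: [-0.0, -0.1, -2.8]
opening: 0.506
grasp_force: 30.0
```

```bash
cat > f.py <<'E'
from h import *
s=bot.read_state(); P=np.array(s["position"]); print(P,s["qvel"]); dz=P[2]-.0260
def fit(q):
    if len(q)<8: return len(q)
    for _ in range(4):
        c=np.polyfit(q[:,0],q[:,1],1); r=q[:,1]-np.polyval(c,q[:,0]); q=q[abs(r)<.0025]
    return np.round(c,4),len(q)
for n in ["scene","top"]:
    im,d=bot.capture(n); save(n+"_%.2f"%s["time_s"],im); p,_=cloud(n,d); print(n)
    q=p[(abs(p[:,0]-P[0])<.018)&(abs(p[:,1]-P[1]-.0145)<.008)&(p[:,2]>dz+.017)&(p[:,2]<dz+.06)]-[P[0],0,0]; print("block +y face",fit(q))
    q=p[(abs(p[:,0]-.598)<.045)&(abs(p[:,1]-.215)<.012)&(p[:,2]>.004)&(p[:,2]<.017)]-[.598,0,0]; print("plate +y face",fit(q))
    q=p[(abs(p[:,0]-P[0]+.036)<.008)&(abs(p[:,1]-P[1])<.018)&(p[:,2]>dz+.001)&(p[:,2]<dz+.0115)][:,[1,0,2]]-[P[1],0,0]; print("foot -x",fit(q))
    q=p[(abs(p[:,0]-.545)<.012)&(abs(p[:,1]-.119)<.085)&(p[:,2]>.004)&(p[:,2]<.017)][:,[1,0,2]]-[.119,0,0]; print("plate -x",fit(q))
    q=p[(abs(p[:,0]-P[0])<.05)&(abs(p[:,1]-P[1])<.035)&(abs(p[:,2]-dz-.012)<.003)]; 
    if len(q)>20: print("foot top",len(q),np.round(q.min(0),4),np.round(q.max(0),4),cv2.minAreaRect((q[:,:2]*1000).astype(np.float32)))
print(np.array(bot.read_state()["position"]))
E
python3 f.py
```

```text
[0.60153421 0.17063956 0.05593151] [-0.07194756  0.18915724  0.06647574 -0.05828098 -0.05652046  0.01328054]
scene
block +y face (array([-0.0653,  0.1865]), 172)
plate +y face (array([-0.0424,  0.2134]), 134)
foot -x (array([0.0666, 0.5682]), 27)
plate -x (array([0.0519, 0.5476]), 180)
foot top 148 [0.5649 0.1548 0.0389] [0.637  0.1984 0.0449] ((601.1639404296875, 174.421875), (43.53296661376953, 71.47676086425781), 86.26337432861328)
top
block +y face 0
plate +y face 0
foot -x 0
plate -x (array([0.0123, 0.5448]), 20)
[0.60142608 0.17065928 0.05572558]
```

Request:
move_arm:
  increments:
    - {"xyz":[1.1,-1.4,3],"roll":0,"grip":0}
    - {"xyz":[0,0,3],"roll":0,"grip":0}
    - {"xyz":[0,0,0],"roll":0,"grip":0}
    - {"xyz":[0,0,0],"roll":0,"grip":0}

```text
time_s: 8.68
position: [0.5996, 0.1719, 0.0491]
tcp_rot: [[0.053, 0.999, -0.001], [0.999, -0.053, -0.0], [-0.0, -0.001, -1.0]]
force: [0.5, -1.4, -2.0]
opening: 0.504
grasp_force: 30.0
```

Request:
move_arm:
  increments:
    - {"xyz":[0,0,2],"roll":0,"grip":0}
    - {"xyz":[0,0,2],"roll":0,"grip":0}
    - {"xyz":[0,0,1],"roll":0,"grip":0}
    - {"xyz":[0,0,0],"roll":0,"grip":0}
    - {"xyz":[0,0,0],"roll":0,"grip":0}

```text
time_s: 9.1
position: [0.5999, 0.1719, 0.0444]
tcp_rot: [[0.053, 0.999, -0.0], [0.999, -0.053, -0.0], [-0.0, -0.0, -1.0]]
force: [-0.6, 0.8, -2.9]
opening: 0.507
grasp_force: 30.0
```

Request:
move_arm:
  increments:
    - {"xyz":[0,0,1.5],"roll":0,"grip":0}
    - {"xyz":[0,0,1.5],"roll":0,"grip":0}
    - {"xyz":[0,0,0],"roll":0,"grip":0}
    - {"xyz":[0,0,0],"roll":0,"grip":0}

```text
time_s: 9.43
position: [0.5999, 0.1719, 0.0414]
tcp_rot: [[0.053, 0.999, -0.0], [0.999, -0.053, -0.0], [-0.0, -0.0, -1.0]]
force: [-0.2, 0.1, -2.5]
opening: 0.502
grasp_force: 30.0
```

Request:
move_arm:
  increments:
    - {"xyz":[0,0,1.5],"roll":0,"grip":0}
    - {"xyz":[0,0,1.5],"roll":0,"grip":0}
    - {"xyz":[0,0,0],"roll":0,"grip":0}
    - {"xyz":[0,0,0],"roll":0,"grip":0}

```text
time_s: 9.77
position: [0.5999, 0.1719, 0.0384]
tcp_rot: [[0.053, 0.999, -0.0], [0.999, -0.053, -0.0], [-0.0, -0.0, -1.0]]
force: [0.6, 0.6, -1.9]
opening: 0.501
grasp_force: 30.0
```

Request:
move_arm:
  increments:
    - {"xyz":[0,0,1.2],"roll":0,"grip":0}
    - {"xyz":[0,0,1.2],"roll":0,"grip":0}
    - {"xyz":[0,0,0],"roll":0,"grip":0}
    - {"xyz":[0,0,0],"roll":0,"grip":0}

```text
time_s: 10.1
position: [0.5999, 0.1719, 0.036]
tcp_rot: [[0.053, 0.999, -0.0], [0.999, -0.053, -0.0], [-0.0, -0.0, -1.0]]
force: [-0.8, 0.1, -2.2]
opening: 0.503
grasp_force: 30.0
```

Request:
move_arm:
  increments:
    - {"xyz":[0,0,0.6],"roll":0,"grip":0}
    - {"xyz":[0,0,0],"roll":0,"grip":0}
    - {"xyz":[0,0,0],"roll":0,"grip":0}

```text
time_s: 10.35
position: [0.6001, 0.1719, 0.0357]
tcp_rot: [[0.053, 0.999, 0.0], [0.999, -0.053, 0.0], [0.0, 0.0, -1.0]]
force: [0.7, -0.3, -1.6]
opening: 0.503
grasp_force: 30.0
```

Request:
move_arm:
  increments:
    - {"xyz":[0,0,0.5],"roll":0,"grip":0}
    - {"xyz":[0,0,0],"roll":0,"grip":0}
    - {"xyz":[0,0,0],"roll":0,"grip":0}

```text
time_s: 10.6
position: [0.6001, 0.1719, 0.0357]
tcp_rot: [[0.053, 0.999, 0.0], [0.999, -0.053, 0.0], [0.0, 0.0, -1.0]]
force: [-1.6, -0.1, 5.6]
opening: 0.501
grasp_force: 30.0
```

Request:
move_arm:
  increments:
    - {"xyz":[0,0.5,0],"roll":0,"grip":0}
    - {"xyz":[0,0,0],"roll":0,"grip":0}
    - {"xyz":[0,0,0],"roll":0,"grip":0}

```text
time_s: 10.85
position: [0.6002, 0.1719, 0.0357]
tcp_rot: [[0.052, 0.999, -0.0], [0.999, -0.052, -0.0], [-0.0, -0.0, -1.0]]
force: [-3.3, -0.8, 6.0]
opening: 0.503
grasp_force: 30.0
```

Request:
move_arm:
  increments:
    - {"xyz":[0,0.4,0],"roll":0,"grip":0}
    - {"xyz":[0,0,0],"roll":0,"grip":0}
    - {"xyz":[0,0,0],"roll":0,"grip":0}

```text
time_s: 11.1
position: [0.6002, 0.1719, 0.0357]
tcp_rot: [[0.052, 0.999, -0.001], [0.999, -0.052, -0.0], [-0.0, -0.001, -1.0]]
force: [-4.9, -0.6, 7.2]
opening: 0.503
grasp_force: 30.0
```

Request:
move_arm:
  increments:
    - {"xyz":[0,0,-1.5],"roll":0,"grip":0}
    - {"xyz":[0,0,0],"roll":0,"grip":0}
    - {"xyz":[0,0,0],"roll":0,"grip":0}

```text
time_s: 11.35
position: [0.601, 0.1718, 0.0361]
tcp_rot: [[0.053, 0.999, 0.0], [0.999, -0.053, 0.0], [0.0, 0.0, -1.0]]
force: [-0.9, 0.6, -3.0]
opening: 0.503
grasp_force: 30.0
```

Request:
move_arm:
  increments:
    - {"xyz":[0,0.6,0],"roll":0,"grip":0}
    - {"xyz":[0,0,0],"roll":0,"grip":0}
    - {"xyz":[0,0,0],"roll":0,"grip":0}

```text
time_s: 11.6
position: [0.601, 0.1718, 0.036]
tcp_rot: [[0.053, 0.999, -0.001], [0.999, -0.053, -0.0], [-0.0, -0.001, -1.0]]
force: [-0.4, 0.5, -2.2]
opening: 0.498
grasp_force: 30.0
```

Request:
move_arm:
  increments:
    - {"xyz":[0,-1.0,0],"roll":0,"grip":0}
    - {"xyz":[0,-1.0,0],"roll":0,"grip":0}
    - {"xyz":[0,0,0],"roll":0,"grip":0}
    - {"xyz":[0,0,0],"roll":0,"grip":0}

```text
time_s: 11.93
position: [0.5997, 0.1719, 0.0366]
tcp_rot: [[0.053, 0.999, 0.0], [0.999, -0.053, 0.0], [0.0, 0.0, -1.0]]
force: [-0.4, -0.2, -2.5]
opening: 0.501
grasp_force: 30.0
```

Request:
move_arm:
  increments:
    - {"xyz":[0,-0.8,0],"roll":0,"grip":0}
    - {"xyz":[0,0,0],"roll":0,"grip":0}
    - {"xyz":[0,0,0],"roll":0,"grip":0}

```text
time_s: 12.18
position: [0.5987, 0.1719, 0.0366]
tcp_rot: [[0.053, 0.999, 0.0], [0.999, -0.053, 0.0], [0.0, 0.0, -1.0]]
force: [0.7, 0.5, -2.1]
opening: 0.501
grasp_force: 30.0
```

Request:
move_arm:
  increments:
    - {"xyz":[0,-0.8,0],"roll":0,"grip":0}
    - {"xyz":[0,0,0],"roll":0,"grip":0}
    - {"xyz":[0,0,0],"roll":0,"grip":0}

```text
time_s: 12.43
position: [0.5985, 0.172, 0.0367]
tcp_rot: [[0.053, 0.999, 0.001], [0.999, -0.053, 0.0], [0.0, 0.001, -1.0]]
force: [1.6, 0.2, -1.9]
opening: 0.504
grasp_force: 30.0
```

Request:
move_arm:
  increments:
    - {"xyz":[0,-0.8,0],"roll":0,"grip":0}
    - {"xyz":[0,0,0],"roll":0,"grip":0}
    - {"xyz":[0,0,0],"roll":0,"grip":0}

```text
time_s: 12.68
position: [0.5984, 0.172, 0.0368]
tcp_rot: [[0.053, 0.999, 0.003], [0.999, -0.053, 0.0], [0.0, 0.003, -1.0]]
force: [3.1, -0.1, -3.4]
opening: 0.499
grasp_force: 30.0
```

Request:
move_arm:
  increments:
    - {"xyz":[0,-0.6,0],"roll":0,"grip":0}
    - {"xyz":[0,0,0],"roll":0,"grip":0}
    - {"xyz":[0,0,0],"roll":0,"grip":0}

```text
time_s: 12.93
position: [0.5984, 0.172, 0.0368]
tcp_rot: [[0.053, 0.999, 0.004], [0.999, -0.053, 0.0], [0.0, 0.004, -1.0]]
force: [6.4, -1.4, -4.9]
opening: 0.502
grasp_force: 30.0
```

Request:
move_arm:
  increments:
    - {"xyz":[0,1.6,0],"roll":0,"grip":0}
    - {"xyz":[0,1.65,0],"roll":0,"grip":0}
    - {"xyz":[0,0,0],"roll":0,"grip":0}
    - {"xyz":[0,0,0],"roll":0,"grip":0}

```text
time_s: 13.27
position: [0.5985, 0.1719, 0.0364]
tcp_rot: [[0.052, 0.999, -0.003], [0.999, -0.052, -0.0], [-0.0, -0.003, -1.0]]
force: [0.3, 0.3, -2.5]
opening: 0.504
grasp_force: 30.0
```

Request:
move_arm:
  increments:
    - {"xyz":[0,0,1.2],"roll":0,"grip":0}
    - {"xyz":[0,0,0.6],"roll":0,"grip":0}
    - {"xyz":[0,0,0],"roll":0,"grip":0}
    - {"xyz":[0,0,0],"roll":0,"grip":0}

```text
time_s: 13.6
position: [0.5986, 0.1719, 0.0358]
tcp_rot: [[0.052, 0.999, -0.002], [0.999, -0.052, -0.0], [-0.0, -0.002, -1.0]]
force: [-2.3, 0.3, 5.8]
opening: 0.504
grasp_force: 30.0
```

Request:
move_arm:
  increments:
    - {"xyz":[0,0,-1.6],"roll":0,"grip":0}
    - {"xyz":[0,0,0],"roll":0,"grip":0}
    - {"xyz":[0,0,0],"roll":0,"grip":0}

```text
time_s: 13.85
position: [0.5991, 0.1719, 0.0361]
tcp_rot: [[0.053, 0.999, -0.001], [0.999, -0.053, -0.0], [-0.0, -0.001, -1.0]]
force: [-0.6, 0.8, -2.4]
opening: 0.503
grasp_force: 30.0
```

```bash
python3 - <<'E'
from rig import bot
s=bot.read_state(); print(s)
E
python3 f.py
```

```text
{'time_s': 13.85, 'joint_positions': array([5.75103726e+00, 4.42678615e+01, 8.96093581e+01, 7.37731646e-03,
       4.62038849e+01, 8.75869641e+00]), 'qvel': array([-0.01643979,  0.30057424, -0.19590734, -0.07133819, -0.18521512,
       -0.02026462]), 'tau': array([ 1.95920037e-02, -4.93718004e+01, -1.17729431e+01,  6.50308630e-02,
        3.47196485e-02,  3.43748445e-05]), 'position': array([0.59905061, 0.17192223, 0.03605633]), 'tcp_rot': array([[ 5.25584179e-02,  9.98616845e-01, -1.41772486e-03],
       [ 9.98617844e-01, -5.25585406e-02, -4.93743792e-05],
       [-1.23819636e-04, -1.41317030e-03, -9.99998994e-01]]), 'force': array([-0.60226314,  0.76298586, -2.44156325]), 'moment': array([ 0.00536018, -0.04526214, -0.01613602]), 'grasp_force': 29.999695345759392, 'opening': 0.5029874040598271}
[0.59905061 0.17192223 0.03605633] [-0.01643979  0.30057424 -0.19590734 -0.07133819 -0.18521512 -0.02026462]
scene
block +y face (array([-0.0548,  0.1876]), 172)
plate +y face (array([-0.0506,  0.2134]), 144)
foot -x (array([0.01  , 0.5624]), 11)
plate -x (array([0.0526, 0.5474]), 176)
foot top 372 [0.5491 0.1371 0.0191] [0.6484 0.2069 0.025 ] ((598.7322387695312, 172.01226806640625), (99.29705047607422, 69.73782348632812), 0.03134898468852043)
top
block +y face 0
plate +y face 0
foot -x 0
plate -x (array([-0.0105,  0.5442]), 32)
foot top 120 [0.5507 0.1375 0.0191] [0.6379 0.1527 0.025 ] ((594.2261962890625, 145.26058959960938), (87.21807098388672, 14.781065940856934), 0.6231978535652161)
[0.59924033 0.17188193 0.03591739]
```

Request:
move_arm:
  increments:
    - {"xyz":[0,0,-0.4],"roll":0,"grip":0}
    - {"xyz":[0,0,0],"roll":0,"grip":0}
    - {"xyz":[0,0,0],"roll":0,"grip":0}
    - {"xyz":[0,0,0],"roll":0,"grip":0}
    - {"xyz":[0,0,0],"roll":0,"grip":0}

```text
time_s: 14.37
position: [0.5997, 0.1719, 0.0367]
tcp_rot: [[0.053, 0.999, -0.0], [0.999, -0.053, -0.0], [-0.0, -0.0, -1.0]]
force: [0.1, 0.5, -2.7]
opening: 0.507
grasp_force: 30.0
```

Request:
move_arm:
  increments:
    - {"xyz":[0,0,0],"roll":0,"grip":0}
    - {"xyz":[0,0,0],"roll":0,"grip":0}
    - {"xyz":[0,0,0],"roll":0,"grip":0}

```text
time_s: 14.62
position: [0.5998, 0.1719, 0.0367]
tcp_rot: [[0.053, 0.999, 0.0], [0.999, -0.053, -0.0], [-0.0, 0.0, -1.0]]
force: [0.5, -0.5, -2.0]
opening: 0.501
grasp_force: 30.0
```

Request:
move_arm:
  increments:
    - {"xyz":[0,0,1.0],"roll":0,"grip":0}
    - {"xyz":[0,0,0],"roll":0,"grip":0}
    - {"xyz":[0,0,0],"roll":0,"grip":0}
    - {"xyz":[0,0,0],"roll":0,"grip":70}
    - {"xyz":[0,0,0],"roll":0,"grip":70}

```text
time_s: 15.03
position: [0.6001, 0.1719, 0.0361]
tcp_rot: [[0.053, 0.999, 0.001], [0.999, -0.053, 0.0], [0.0, 0.001, -1.0]]
force: [-1.0, -0.0, 1.3]
opening: 0.584
grasp_force: 0.0
```

Request:
move_arm:
  increments:
    - {"xyz":[0,0,0],"roll":0,"grip":70}
    - {"xyz":[0,0,0],"roll":0,"grip":70}
    - {"xyz":[0,0,0],"roll":0,"grip":70}

```text
time_s: 15.28
position: [0.5999, 0.1719, 0.036]
tcp_rot: [[0.053, 0.999, 0.0], [0.999, -0.053, 0.0], [0.0, 0.0, -1.0]]
force: [-0.6, -0.5, 0.7]
opening: 0.688
grasp_force: 0.0
```

Request:
move_arm:
  increments:
    - {"xyz":[0,0,-10],"roll":0,"grip":70}
    - {"xyz":[0,0,-30],"roll":0,"grip":70}
    - {"xyz":[0,0,-30],"roll":0,"grip":100}
    - {"xyz":[0,0,-30],"roll":0,"grip":100}
    - {"xyz":[0,0,-10],"roll":0,"grip":100}

```text
time_s: 15.7
position: [0.6026, 0.1723, 0.1511]
tcp_rot: [[0.052, 0.999, 0.009], [0.999, -0.052, 0.001], [0.001, 0.009, -1.0]]
force: [1.2, -0.1, 0.4]
opening: 0.847
grasp_force: 0.0
```

```bash
python3 - <<'E'
from h import *
a=np.load("a.npz")
for n in ["scene","top"]:
    p,_=cloud(n,a[n+"d"]); print(n)
    g=p[(abs(p[:,0]-.484)<.03)&(p[:,1]<-.318)&(p[:,1]>-.42)&(p[:,2]>.025)&(p[:,2]<.032)]
    print("grip",len(g),cv2.minAreaRect((g[:,:2]*1000).astype(np.float32)), g[:,1].max())
    q=p[(abs(p[:,0]-.480)<.02)&(p[:,1]>-.32)&(p[:,1]<-.10)&(p[:,2]>.012)&(p[:,2]<.025)]
    c=np.polyfit(q[:,1]+.36,q[:,0],1); r=q[:,0]-np.polyval(c,q[:,1]+.36); k=abs(r)<.008; c=np.polyfit(q[k,1]+.36,q[k,0],1)
    print("shaft",k.sum(),"x at y=-.36",c[1],"slope",c[0],np.degrees(np.arctan(c[0])),"ymax",q[k,1].max(),"zmed",np.median(q[k,2]))
im,d=bot.capture("scene"); save("scene3",im)
p,_=cloud("scene",d)
q=p[(abs(p[:,0]-.600)<.035)&(abs(p[:,1]-.173)<.025)]
f=q[(q[:,2]>.069)&(q[:,2]<.08)]; print("block top z",len(f),np.median(f[:,2]))
f=p[(abs(p[:,0]-.592)<.025)&(abs(p[:,1]-.064)<.016)&(p[:,2]>.068)]; print("bolted top z",len(f),np.median(f[:,2]))
cv2.imwrite("pics/crop4.png",cv2.resize(cv2.imread("pics/scene3.png")[235:325,245:365],None,fx=6,fy=6,interpolation=cv2.INTER_CUBIC))
E
```

```text
scene
grip 93 ((486.7674255371094, -366.4195556640625), (81.1410903930664, 28.78948974609375), 89.62847900390625) -0.325833224676313
shaft 135 x at y=-.36 0.48469537140184954 slope -0.0005204464214408808 -0.02981938071891263 ymax -0.14952341077781617 zmed 0.019623661735948296
top
grip 286 ((485.045166015625, -367.33953857421875), (69.59970092773438, 28.121109008789062), 89.47496795654297) -0.33253951083166083
shaft 323 x at y=-.36 0.48376793419937525 slope -0.011009195251770881 -0.6307549415854534 ymax -0.14973801823276836 zmed 0.019207285165194894
block top z 168 0.07454856360384435
bolted top z 138 0.07461316967723886
```

View pics/crop4.png

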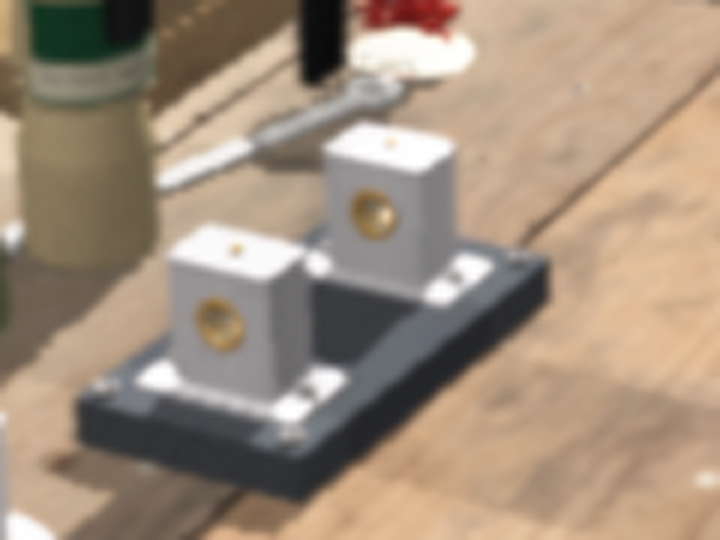

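The crop shows the block seated in the nest, with its foot level in the plate. Both tops measure 74.5 and 74.6 mm, as they should. Next is the rod.

Request:
move_arm:
  increments:
    - {"xyz":[0,0,0],"roll":-0.0524,"grip":100}
    - {"xyz":[-25,-5,0],"roll":0,"grip":100}
    - {"xyz":[-38,-8,0],"roll":0,"grip":100}
    - {"xyz":[-38,-8,0],"roll":0,"grip":100}
    - {"xyz":[-38,-8,0],"roll":0,"grip":100}

```text
time_s: 16.17
position: [0.5693, 0.0321, 0.1446]
tcp_rot: [[-0.002, 1.0, -0.002], [1.0, 0.002, 0.0], [0.0, -0.002, -1.0]]
force: [-0.0, -0.5, 0.4]
opening: 1.001
grasp_force: 0.0
```

Request:
move_arm:
  increments:
    - {"xyz":[-38,-8,0],"roll":0,"grip":100}
    - {"xyz":[-38,-8,0],"roll":0,"grip":100}
    - {"xyz":[-38,-8,0],"roll":0,"grip":100}
    - {"xyz":[-38,-8,0],"roll":0,"grip":100}
    - {"xyz":[-38,-8,0],"roll":0,"grip":100}

```text
time_s: 16.58
position: [0.5292, -0.1584, 0.1447]
tcp_rot: [[0.0, 1.0, -0.002], [1.0, -0.0, 0.001], [0.001, -0.002, -1.0]]
force: [0.7, 0.2, -0.5]
opening: 1.001
grasp_force: 0.0
```

Request:
move_arm:
  increments:
    - {"xyz":[-38,-8,0],"roll":0,"grip":100}
    - {"xyz":[-38,-8,0],"roll":0,"grip":100}
    - {"xyz":[-38,-8,0],"roll":0,"grip":100}
    - {"xyz":[-38,-8,0],"roll":0,"grip":100}
    - {"xyz":[-38,-8,0],"roll":0,"grip":100}

```text
time_s: 17.0
position: [0.4893, -0.3483, 0.1445]
tcp_rot: [[0.001, 1.0, -0.002], [1.0, -0.001, 0.002], [0.002, -0.002, -1.0]]
force: [-0.6, -0.0, -0.9]
opening: 1.001
grasp_force: 0.0
```

Request:
move_arm:
  increments:
    - {"xyz":[-11,-4,0],"roll":0,"grip":100}
    - {"xyz":[0,0,0],"roll":0,"grip":100}
    - {"xyz":[0,0,0],"roll":0,"grip":100}
    - {"xyz":[0,0,0],"roll":0,"grip":100}

```text
time_s: 17.33
position: [0.4862, -0.3559, 0.1449]
tcp_rot: [[-0.0, 1.0, -0.002], [1.0, 0.0, 0.003], [0.003, -0.002, -1.0]]
force: [1.4, -0.5, -0.4]
opening: 0.997
grasp_force: 0.0
```

Request:
move_arm:
  increments:
    - {"xyz":[-2,0.6,30],"roll":0,"grip":100}
    - {"xyz":[0,0,35],"roll":0,"grip":100}
    - {"xyz":[0,0,25],"roll":0,"grip":100}
    - {"xyz":[0,0,12],"roll":0,"grip":100}
    - {"xyz":[0,0,8],"roll":0,"grip":100}

```text
time_s: 17.75
position: [0.4869, -0.3573, 0.0339]
tcp_rot: [[-0.002, 1.0, -0.003], [1.0, 0.002, 0.003], [0.003, -0.003, -1.0]]
force: [-0.9, -0.5, 0.2]
opening: 0.997
grasp_force: 0.0
```

Request:
move_arm:
  increments:
    - {"xyz":[0,0,8],"roll":0,"grip":100}
    - {"xyz":[0,0,8],"roll":0,"grip":100}
    - {"xyz":[0,0,7],"roll":0,"grip":100}
    - {"xyz":[0,0,4],"roll":0,"grip":100}
    - {"xyz":[0,0,0],"roll":0,"grip":100}

```text
time_s: 18.17
position: [0.4871, -0.36, 0.0084]
tcp_rot: [[0.0, 1.0, -0.0], [1.0, -0.0, 0.0], [0.0, -0.0, -1.0]]
force: [0.5, 0.5, 0.2]
opening: 0.999
grasp_force: 0.0
```

Request:
move_arm:
  increments:
    - {"xyz":[0,0,0],"roll":0,"grip":100}
    - {"xyz":[0,0,0],"roll":0,"grip":100}
    - {"xyz":[0,0,0],"roll":0,"grip":100}

```text
time_s: 18.42
position: [0.4875, -0.3605, 0.0093]
tcp_rot: [[0.0, 1.0, 0.001], [1.0, -0.0, -0.001], [-0.001, 0.001, -1.0]]
force: [0.4, 0.4, 0.5]
opening: 1.001
grasp_force: 0.0
```

Request:
move_arm:
  increments:
    - {"xyz":[0,0,3],"roll":0,"grip":100}
    - {"xyz":[0,0,2],"roll":0,"grip":100}
    - {"xyz":[0,0,0],"roll":0,"grip":100}
    - {"xyz":[0,0,0],"roll":0,"grip":60}
    - {"xyz":[0,0,0],"roll":0,"grip":40}

```text
time_s: 18.83
position: [0.4872, -0.3601, 0.0037]
tcp_rot: [[0.0, 1.0, -0.0], [1.0, -0.0, 0.0], [0.0, -0.0, -1.0]]
force: [-0.5, -0.6, 0.6]
opening: 0.922
grasp_force: 0.0
```

Request:
move_arm:
  increments:
    - {"xyz":[0,0,0],"roll":0,"grip":40}
    - {"xyz":[0,0,0],"roll":0,"grip":36}
    - {"xyz":[0,0,0],"roll":0,"grip":30}
    - {"xyz":[0,0,0],"roll":0,"grip":20}
    - {"xyz":[0,0,0],"roll":0,"grip":10}

```text
time_s: 19.25
position: [0.4873, -0.3601, 0.0038]
tcp_rot: [[0.0, 1.0, 0.0], [1.0, -0.0, -0.0], [-0.0, 0.0, -1.0]]
force: [0.2, 0.0, 0.4]
opening: 0.552
grasp_force: 0.0
```

Request:
move_arm:
  increments:
    - {"xyz":[0,0,0],"roll":0,"grip":0}
    - {"xyz":[0,0,0],"roll":0,"grip":0}
    - {"xyz":[0,0,0],"roll":0,"grip":0}
    - {"xyz":[0,0,0],"roll":0,"grip":0}
    - {"xyz":[0,0,0],"roll":0,"grip":0}

```text
time_s: 19.67
position: [0.4873, -0.3601, 0.0038]
tcp_rot: [[0.0, 1.0, 0.0], [1.0, -0.0, -0.0], [-0.0, 0.0, -1.0]]
force: [0.4, 0.8, -0.0]
opening: 0.317
grasp_force: 30.0
```

Request:
move_arm:
  increments:
    - {"xyz":[0,0,-6],"roll":0,"grip":0}
    - {"xyz":[0,0,-15],"roll":0,"grip":0}
    - {"xyz":[0,0,-20],"roll":0,"grip":0}
    - {"xyz":[0,0,-10],"roll":0.0262,"grip":0}
    - {"xyz":[0,0,-5],"roll":0.0262,"grip":0}

```text
time_s: 20.08
position: [0.4876, -0.3604, 0.0613]
tcp_rot: [[0.054, 0.999, 0.001], [0.999, -0.054, -0.001], [-0.001, 0.001, -1.0]]
force: [0.6, -0.7, -3.3]
opening: 0.319
grasp_force: 30.0
```

Request:
move_arm:
  increments:
    - {"xyz":[10,5,0],"roll":0,"grip":0}
    - {"xyz":[25,12,0],"roll":0,"grip":0}
    - {"xyz":[30,15,0],"roll":0,"grip":0}
    - {"xyz":[30,15,0],"roll":0,"grip":0}
    - {"xyz":[30,15,0],"roll":0,"grip":0}

```text
time_s: 20.5
position: [0.5555, -0.2361, 0.0588]
tcp_rot: [[0.053, 0.999, -0.002], [0.999, -0.053, 0.002], [0.002, -0.002, -1.0]]
force: [1.4, 0.3, -3.1]
opening: 0.32
grasp_force: 30.0
```

Request:
move_arm:
  increments:
    - {"xyz":[25,12,0],"roll":0,"grip":0}
    - {"xyz":[18,7,0],"roll":0,"grip":0}
    - {"xyz":[8.3,3.5,0],"roll":0,"grip":0}
    - {"xyz":[0,0,0],"roll":0,"grip":0}
    - {"xyz":[0,0,0],"roll":0,"grip":0}

```text
time_s: 20.92
position: [0.5804, -0.1881, 0.0592]
tcp_rot: [[0.051, 0.999, -0.001], [0.999, -0.051, 0.0], [-0.0, -0.001, -1.0]]
force: [0.0, -1.1, -2.9]
opening: 0.318
grasp_force: 30.0
```

Request:
move_arm:
  increments:
    - {"xyz":[0,0,0],"roll":0,"grip":0}
    - {"xyz":[0,0,0],"roll":0,"grip":0}
    - {"xyz":[0,0,0],"roll":0,"grip":0}
    - {"xyz":[0,0,0],"roll":0,"grip":0}
    - {"xyz":[0,0,0],"roll":0,"grip":0}

```text
time_s: 21.33
position: [0.5806, -0.1893, 0.0598]
tcp_rot: [[0.054, 0.999, -0.0], [0.999, -0.054, -0.0], [-0.0, -0.0, -1.0]]
force: [0.5, -0.6, -3.8]
opening: 0.32
grasp_force: 30.0
```

```bash
cat > r.py <<'E'
from h import *
s=bot.read_state(); P=np.array(s["position"]); R=np.array(s["tcp_rot"]); ax=R[:,0]; print(P,np.degrees(np.arctan2(R[0,0],R[1,0])))
za=P[2]+.0102
for n in ["scene","top"]:
    im,d=bot.capture(n); save(n+"_%.2f"%s["time_s"],im); p,_=cloud(n,d)
    e=(p-P)@R   # tool coords: x along rod, y across, z down
    k=(e[:,0]>.045)&(e[:,0]<.24)&(abs(e[:,1])<.014)&(abs(p[:,2]-za)<.014); q=e[k]
    if k.sum()<10: print(n,k.sum()); continue
    t=q[q[:,0]<.197]
    # points on visible side of a 6 mm cylinder: fit axis (y0,yslope,z0,zslope)
    from scipy.optimize import least_squares
    f=lambda v:np.hypot(t[:,1]-v[0]-v[1]*(t[:,0]-.12),t[:,2]-v[2]-v[3]*(t[:,0]-.12))-.006
    o=least_squares(f,[0,0,-.0102,0],loss="soft_l1",f_scale=.001); v=o.x
    print(n,len(t),"axis y,z (tool) at 120mm [mm]",np.round(v[[0,2]]*1000,2),"slopes deg",np.round(np.degrees(v[[1,3]]),2),"rms",np.sqrt(np.mean(f(v)**2))*1000,"tip x",q[:,0].max())
E
python3 r.py
```

```text
[ 0.58062381 -0.18929609  0.05976956] 3.0864421314819226
scene 159 axis y,z (tool) at 120mm [mm] [ -0.18 -11.78] slopes deg [-0.31  0.34] rms 1.5319142610684369 tip x 0.2399759716743935
top 307 axis y,z (tool) at 120mm [mm] [ -4.05 -11.76] slopes deg [-0.36  0.98] rms 2.044954751462075 tip x 0.23994043938336862
```

Request:
move_arm:
  increments:
    - {"xyz":[0,0.3,8],"roll":0,"grip":0}
    - {"xyz":[0,0,8],"roll":0,"grip":0}
    - {"xyz":[0,0,4],"roll":0,"grip":0}
    - {"xyz":[0,0,0],"roll":0,"grip":0}
    - {"xyz":[0,0,0],"roll":0,"grip":0}

```text
time_s: 21.85
position: [0.5807, -0.1881, 0.0389]
tcp_rot: [[0.052, 0.999, -0.002], [0.999, -0.052, 0.001], [0.001, -0.002, -1.0]]
force: [0.3, 0.4, -3.5]
opening: 0.319
grasp_force: 30.0
```

Request:
move_arm:
  increments:
    - {"xyz":[0,0,0],"roll":0,"grip":0}
    - {"xyz":[0,0,0],"roll":0,"grip":0}
    - {"xyz":[0,0,0],"roll":0,"grip":0}
    - {"xyz":[0,0,0],"roll":0,"grip":0}
    - {"xyz":[0,0,0],"roll":0,"grip":0}

```text
time_s: 22.27
position: [0.5813, -0.1886, 0.04]
tcp_rot: [[0.053, 0.999, 0.0], [0.999, -0.053, -0.0], [-0.0, 0.0, -1.0]]
force: [-0.3, -0.3, -3.6]
opening: 0.319
grasp_force: 30.0
```

```bash
python3 r.py; python3 - <<'E'
import cv2,glob,os
t=sorted(glob.glob('pics/top_2*.png'),key=os.path.getmtime)[-1]; s=sorted(glob.glob('pics/scene_2*.png'),key=os.path.getmtime)[-1]
import numpy as np
A=cv2.resize(cv2.imread(t)[195:285,200:400],None,fx=4,fy=4,interpolation=cv2.INTER_CUBIC)
B=cv2.resize(cv2.imread(s)[225:315,255:405],None,fx=800/150,fy=240/90*1.0,interpolation=cv2.INTER_CUBIC)
cv2.imwrite('pics/crop5.png',np.vstack([A,B])[:600])
E
```

```text
[ 0.58134321 -0.18855587  0.03999465] 3.0142039623412806
scene 164 axis y,z (tool) at 120mm [mm] [ -0.41 -11.8 ] slopes deg [-0.01  0.27] rms 1.4473627851330264 tip x 0.21100996229865837
top 282 axis y,z (tool) at 120mm [mm] [ -4.41 -11.41] slopes deg [-0.41  0.56] rms 2.172146328340169 tip x 0.19714563031784482
```

View pics/crop5.png

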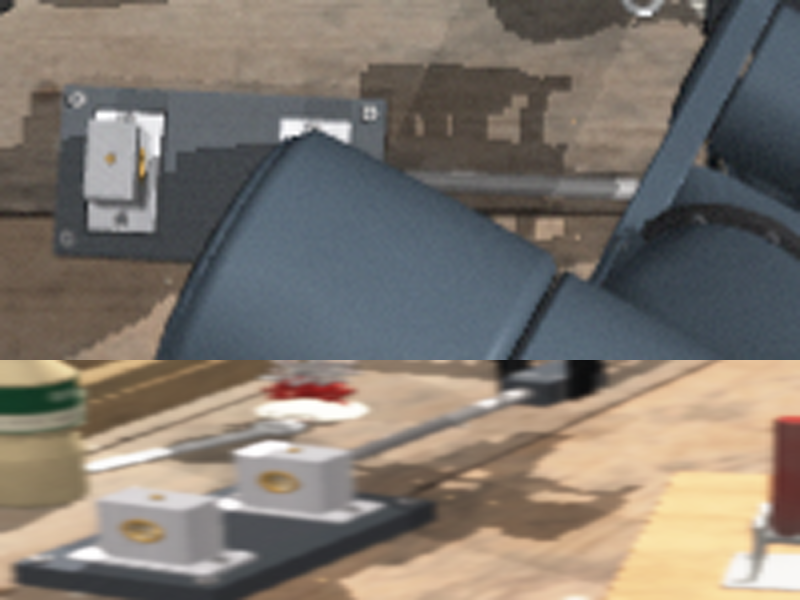

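Request:
move_arm:
  increments:
    - {"xyz":[6,0,0],"roll":0,"grip":0}
    - {"xyz":[8,0,0],"roll":0,"grip":0}
    - {"xyz":[6,0,0],"roll":0,"grip":0}
    - {"xyz":[4,0,0],"roll":0,"grip":0}
    - {"xyz":[3,0,0],"roll":0,"grip":0}

```text
time_s: 22.78
position: [0.5825, -0.1603, 0.0397]
tcp_rot: [[0.051, 0.999, -0.0], [0.999, -0.051, 0.0], [0.0, -0.0, -1.0]]
force: [-1.2, -0.2, -3.5]
opening: 0.316
grasp_force: 30.0
```

Request:
move_arm:
  increments:
    - {"xyz":[3,0,0],"roll":0,"grip":0}
    - {"xyz":[3,0,0],"roll":0,"grip":0}
    - {"xyz":[3,0,0],"roll":0,"grip":0}
    - {"xyz":[0,0,0],"roll":0,"grip":0}
    - {"xyz":[0,0,0],"roll":0,"grip":0}

```text
time_s: 23.2
position: [0.5831, -0.1525, 0.0398]
tcp_rot: [[0.052, 0.999, 0.0], [0.999, -0.052, -0.0], [-0.0, 0.0, -1.0]]
force: [0.5, 0.1, -3.3]
opening: 0.32
grasp_force: 30.0
```

Request:
move_arm:
  increments:
    - {"xyz":[4,0,0],"roll":0,"grip":0}
    - {"xyz":[4,0,0],"roll":0,"grip":0}
    - {"xyz":[4,0,0],"roll":0,"grip":0}
    - {"xyz":[4,0,0],"roll":0,"grip":0}
    - {"xyz":[2,0,0],"roll":0,"grip":0}

```text
time_s: 23.62
position: [0.5839, -0.1337, 0.0397]
tcp_rot: [[0.052, 0.999, -0.0], [0.999, -0.052, 0.0], [0.0, -0.0, -1.0]]
force: [-0.8, 0.4, -4.6]
opening: 0.322
grasp_force: 30.0
```

Request:
move_arm:
  increments:
    - {"xyz":[4,0,0],"roll":0,"grip":0}
    - {"xyz":[4,0,0],"roll":0,"grip":0}
    - {"xyz":[4,0,0],"roll":0,"grip":0}
    - {"xyz":[2,0,0],"roll":0,"grip":0}
    - {"xyz":[0,0,0],"roll":0,"grip":0}

```text
time_s: 24.03
position: [0.5847, -0.1199, 0.0397]
tcp_rot: [[0.052, 0.999, -0.0], [0.999, -0.052, 0.0], [0.0, -0.0, -1.0]]
force: [0.2, 0.5, -2.4]
opening: 0.32
grasp_force: 30.0
```

Request:
move_arm:
  increments:
    - {"xyz":[8,0,0],"roll":0,"grip":0}
    - {"xyz":[10,0,0],"roll":0,"grip":0}
    - {"xyz":[10,0,0],"roll":0,"grip":0}
    - {"xyz":[8,0,0],"roll":0,"grip":0}
    - {"xyz":[6,0,0],"roll":0,"grip":0}

```text
time_s: 24.45
position: [0.5868, -0.077, 0.0397]
tcp_rot: [[0.052, 0.999, -0.001], [0.999, -0.052, 0.0], [0.0, -0.001, -1.0]]
force: [-0.3, -0.4, -4.1]
opening: 0.318
grasp_force: 30.0
```

Request:
move_arm:
  increments:
    - {"xyz":[5,0,0],"roll":0,"grip":0}
    - {"xyz":[3,0,0],"roll":0,"grip":0}
    - {"xyz":[0,0,0],"roll":0,"grip":0}
    - {"xyz":[0,0,0],"roll":0,"grip":0}
    - {"xyz":[0,0,0],"roll":0,"grip":0}

```text
time_s: 24.87
position: [0.5876, -0.071, 0.0398]
tcp_rot: [[0.053, 0.999, 0.0], [0.999, -0.053, -0.0], [-0.0, 0.0, -1.0]]
force: [-1.1, 0.2, -3.4]
opening: 0.319
grasp_force: 30.0
```

Request:
move_arm:
  increments:
    - {"xyz":[5,-0.3,0],"roll":0,"grip":0}
    - {"xyz":[5,0,0],"roll":0,"grip":0}
    - {"xyz":[4,0,0],"roll":0,"grip":0}
    - {"xyz":[3,0,0],"roll":0,"grip":0}
    - {"xyz":[3,0,0],"roll":0,"grip":0}

```text
time_s: 25.28
position: [0.5881, -0.0501, 0.0397]
tcp_rot: [[0.052, 0.999, -0.0], [0.999, -0.052, 0.0], [0.0, -0.0, -1.0]]
force: [-0.1, -0.9, -3.0]
opening: 0.319
grasp_force: 30.0
```

Request:
move_arm:
  increments:
    - {"xyz":[3,0,0],"roll":0,"grip":0}
    - {"xyz":[3,0,0],"roll":0,"grip":0}
    - {"xyz":[3,0,0],"roll":0,"grip":0}
    - {"xyz":[0,0,0],"roll":0,"grip":0}
    - {"xyz":[0,0,0],"roll":0,"grip":0}

```text
time_s: 25.7
position: [0.5887, -0.0415, 0.0398]
tcp_rot: [[0.052, 0.999, 0.0], [0.999, -0.052, -0.0], [-0.0, 0.0, -1.0]]
force: [-0.5, -0.3, -4.9]
opening: 0.317
grasp_force: 30.0
```

Request:
move_arm:
  increments:
    - {"xyz":[4,0,0],"roll":0,"grip":0}
    - {"xyz":[4,0,0],"roll":0,"grip":0}
    - {"xyz":[4,0,0],"roll":0,"grip":0}
    - {"xyz":[4,0,0],"roll":0,"grip":0}
    - {"xyz":[2,0,0],"roll":0,"grip":0}

```text
time_s: 26.12
position: [0.5895, -0.0229, 0.0397]
tcp_rot: [[0.052, 0.999, -0.0], [0.999, -0.052, 0.0], [0.0, -0.0, -1.0]]
force: [0.1, 0.3, -3.8]
opening: 0.317
grasp_force: 30.0
```

Request:
move_arm:
  increments:
    - {"xyz":[5,0,0],"roll":0,"grip":0}
    - {"xyz":[6,0,0],"roll":0,"grip":0}
    - {"xyz":[6,0,0],"roll":0,"grip":0}
    - {"xyz":[5,0,0],"roll":0,"grip":0}
    - {"xyz":[3,0,0],"roll":0,"grip":0}

```text
time_s: 26.53
position: [0.5908, 0.0023, 0.0397]
tcp_rot: [[0.052, 0.999, -0.0], [0.999, -0.052, 0.0], [0.0, -0.0, -1.0]]
force: [0.0, -0.1, -3.5]
opening: 0.317
grasp_force: 30.0
```

Request:
move_arm:
  increments:
    - {"xyz":[2,0,0],"roll":0,"grip":0}
    - {"xyz":[0,0,0],"roll":0,"grip":0}
    - {"xyz":[0,0,0],"roll":0,"grip":0}
    - {"xyz":[0,0,0],"roll":0,"grip":0}
    - {"xyz":[0,0,0],"roll":0,"grip":0}

```text
time_s: 26.95
position: [0.5911, 0.003, 0.0398]
tcp_rot: [[0.053, 0.999, 0.0], [0.999, -0.053, -0.0], [-0.0, 0.0, -1.0]]
force: [-0.9, 0.6, -3.7]
opening: 0.318
grasp_force: 30.0
```

```bash
python3 - <<'E'
from h import *
s=bot.read_state(); P=np.array(s["position"]); print(P,s["force"],s["moment"],s["time_s"])
im,d=bot.capture("scene"); save("scene_fin",im); p,_=cloud("scene",d)
q=p[(p[:,1]>.19)&(p[:,1]<.26)&(abs(p[:,0]-.6025)<.012)&(abs(p[:,2]-.05)<.012)]; print("tip y",len(q),np.sort(q[:,1])[-5:], q[:,[0,2]].mean(0))
q=p[(abs(p[:,0]-.599)<.018)&(abs(p[:,1]-.1865)<.008)&(p[:,2]>.062)&(p[:,2]<.073)]; print("block face",len(q),np.median(q[:,1]))
f=p[(abs(p[:,0]-.6)<.018)&(abs(p[:,1]-.173)<.010)&(p[:,2]>.069)]; print("block top",np.median(f[:,2]))
r=p[(abs(p[:,0]-.587)<.014)&(p[:,1]<.05)&(p[:,1]>-.06)&(p[:,2]>.058)&(p[:,2]<.07)]; print("grip top",len(r),np.percentile(r[:,1],[2,98]) if len(r) else 0)
cv2.imwrite("pics/crop6.png",cv2.resize(im[225:335,245:385,::-1],None,fx=5,fy=5,interpolation=cv2.INTER_CUBIC))
E
```

```text
[0.59105083 0.00297257 0.0397552 ] [-0.85700856  0.58932551 -3.7205226 ] [-0.00264179 -0.04930525 -0.02821632] 26.95
tip y 47 [0.21365137 0.21391268 0.21455489 0.21580416 0.21599955] [0.5984665 0.0534204]
block face 62 0.18746203960313373
block top 0.07561135011987288
grip top 86 [-0.03704568  0.03012267]
```

View pics/crop6.png

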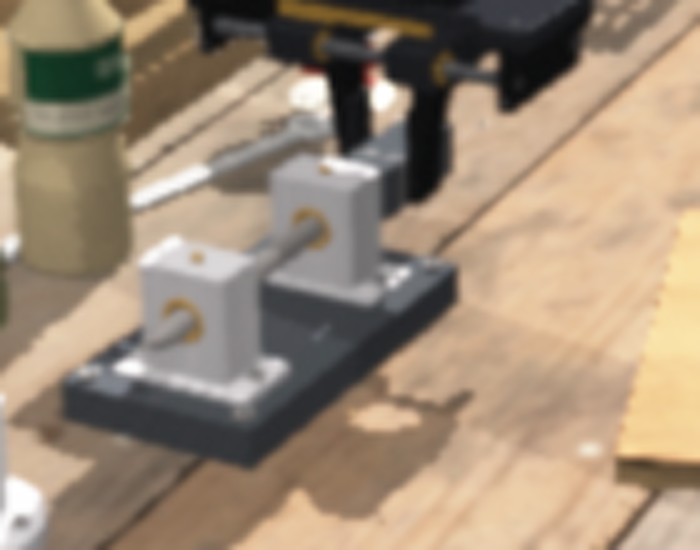

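```bash
python3 - <<'E'
from h import *
for i in range(3):
    im,d=bot.capture("scene"); p,_=cloud("scene",d)
    q=p[(abs(p[:,0]-.600)<.035)&(abs(p[:,1]-.173)<.025)]
    f=q[(q[:,2]>.069)&(q[:,2]<.08)]
    g=p[(abs(p[:,0]-.592)<.025)&(abs(p[:,1]-.064)<.016)&(p[:,2]>.068)&(p[:,2]<.08)]; print("block top z",len(f),np.median(f[:,2]),"bolted",len(g),np.median(g[:,2]))
s=bot.read_state(); print(s["position"],s["force"],s["qvel"])
E
```

```text
block top z 170 0.07477590078748662 bolted 138 0.07451872050133448
block top z 168 0.07486228947504928 bolted 139 0.07464455874707068
block top z 170 0.07459109672499914 bolted 135 0.07460416061654336
[0.59103055 0.0030609  0.03975867] [ 0.11988829  0.38575421 -3.02884018] [ 0.01438585  0.04848432  0.03395901  0.00294291 -0.08617767  0.06362446]
```

The block is still fully down, with its top level with the bolted bearing's. The tip stands 28 mm beyond the far face, the grip is about 18 mm short of the bolted bearing, and no contact force shows.

```bash
python3 -c "
from rig import bot
print(bot.hand_in())"
```

```text
the job is handed in; nothing more can be done
None
```

The rectangular-foot block is fully down in the nest and released. The rod is held through both bearings with its tip about 28 mm beyond the far side and its grip about 18 mm clear of the bolted bearing. The job was handed in at about 27 s with almost no force on the bearings.

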